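Square up a riser of spacer plates beside its finished twin

ROBOT

A 6-joint arm with a two-finger parallel gripper is mounted at the origin on the work surface. World frame = base frame: x ahead of the robot, y to its left, z up, the work surface at z = 0. Lengths are in m, angles in rad, forces in N, time in s.
With the tool pointing down it reaches from about 0.325 to 0.9 m from the base axis. Payload 3.5 kg.
Tool frame: the origin (TCP) lies on the centre line of the jaws, within the pads' length; the fingertips stand 17 mm ahead of it and the grasp point (between the pads) lies 2 mm behind it; x points along the fingers, y is the direction in which the jaws open and shut, and the axes are right-handed (so a half turn about x gives the same grasp; the last joint's range is limited). The gripper opens to 85 mm and grips with 20 to 120 N. Pads are 22 mm wide; open, the fingers measure 114 mm over their backs; the gripper's body (76 mm by 85 mm) begins 54 mm behind the grasp point. The pads swing forward as they close: fully open they stand 13 mm farther back than shut.
Start: joints at [-1.311, 0.276, -0.026, 1.268, 0, 1.467], TCP at [0.222, -0.584, 0.248] pointing down, gripper open.
Joint ranges: [-3.12, 3.12], [-0.85, 1.88], [-1.08, 1.24], [-1.95, 2.15], [-1.57, 1.53], [-3.14, 3.14]. Speed limits (rad/s): [2.57, 2.57, 3.14, 3.14, 3.14, 3.14].

INTERFACE

Orientations are given as a unit quaternion [w, x, y, z].
In Python, from rig import manip gives the robot as it stands. The module is installed in compiled form; this text tells all that it offers. Calls block until the motion is done:
- manip.reach(position, orientation): joint-space move of the TCP to a pose.
- manip.line_to(position, attitude=None, feed=0.15, guard=None): straight line of the TCP; attitude=None keeps the orientation; feed is the mean speed in m/s. With guard (N) it stops when the force on the tool has changed by that much, and returns True; else False.
- manip.set_joints(angles): joint-space move.
- manip.gripper_to(opening, grasp_force=None): opening from 0.0 (shut) to 1.0 (fully open); grasp_force is the grip in N (None keeps the last); returns when the fingers have stopped.
- manip.dwell(seconds).
- manip.ik(position, orientation): joint angles nearest the present ones, or None.
- manip.get_state(): the state.
- manip.grab_frame(name): name is "scene" or "top" or "wrist"; returns a dict with "color" (384x512x3 uint8, red, green, blue), "range_z" (384x512 float32, m along the optical axis (not along the pixel's ray), 0 where there is no reading), "fx", "fy", "cx", "cy" (pixels), "distortion" ([k1, k2, p1, p2, k3] as OpenCV has them; the pictures are not rectified), "R" (3x3) and "t" (3): a world point X has camera coordinates R X + t. Camera axes: x right, y down, z forward; pixel columns grow to the right and rows downward; lengths in m; the calibration is good to about 2 mm. A picture is of the moment at which its call begins.
A pose or a line that the arm cannot do raises manip.IKError and nothing moves.
- manip.hand_in(): hands the job in, once; it reports no verdict.
Trained networks look in the newest picture that a camera, given by its name, has taken for a name from the list of things; names that differ only in an ending like _2 or _b are one class to them, and where a whole thing is asked for, a point or a joint stands for the part that bears it (a point fixed in the world has none). Each returns a list of dicts, best first, with "conf" (0 to 1); they miss things now and then, are a little off and sometimes report something else, mostly with a low value. They report only what shows in the picture. A call takes as long as a camera call. They do not tell look-alikes from the thing itself.
- manip.masks_of(camera, name): "region" (384x512 bool, what is visible of it) and "centre" ([column, row] in pixels, amid what is visible of it).
The state is a dict: "clock": time; "joints": joint angles; "dq": joint speeds; "joint_torque": joint torques, N m; "eef_pos": TCP position; "tool_rot": TCP orientation; "ft_force": force on the tool from outside, world axes, zero at the start; "wrist_torque": the same for the moment, N m; "grip_width": opening from 0.0 (shut) to 1.0 (fully open).
Only numpy, scipy, OpenCV 4.12 (cv2) and the standard library are available. Lean on these libraries where they do the work, as an engineer would, in place of code of your own. Each camera call takes 0.05 s, during which the arm holds its last target.

TASK

Lay the loose black spacer plate on top of the two-plate pile (set it down, do not drop it) and square the three-plate pile up in its corner: long sides flush against the aluminium angle, ends butted against the finished riser with no gap, and all edges in line, so that the two risers can carry one camera rail. Leave the screw tray, hex driver, lens and camera where they are.

Things in the scene. Friction and masses are not known exactly. Their poses are not given: they have to be found in the camera images.
- corner_point (a point): the fixed inside corner the pile goes into, a point on the table surface (z = 0). +x points into the stop face (the plane x = 0 of this frame), +y into the finished riser (the plane y = 0). A plate flush in the corner has its centre at x = -30, y = -50 mm of this frame and its axes along this frame's (or half a turn round)
- stop_top (a point): the stop: upright wall of a bare aluminium angle, 32 mm high, 6 mm thick, bolted down; runs along y of corner_point's frame from -170 to +120 mm. Behind it (+x) lies its 6 mm thick foot with three screws, to x = +50 mm. Point: on the wall's top edge, over corner_point. Same axes as corner_point
- riser_top (a point): the finished riser: three of the same black plates bolted down as one block, 36 mm high, its long side against the stop; fills x = -60..0 and y = 0..100 mm of corner_point's frame, so its near end (plane y = 0) is what the pile butts against. Point: centre of its upper face. Same axes as corner_point
- plate_bottom_centre (a point): black anodised aluminium spacer plate, 60 mm (its x) by 100 mm (its y) by 12 mm thick, about 0.19 kg, four counterbored holes in its upper face; lies loose on the table in front of the angle, with the middle plate on it. Sliding the pile takes about 5 N, pressing a plate that lags home 10 to 20 N. Point at its centre, 6 mm above its underside; z up
- plate_middle_centre (a point): black anodised aluminium spacer plate, 60 mm (its x) by 100 mm (its y) by 12 mm thick, about 0.19 kg, four counterbored holes in its upper face; lies loose and askew on the bottom plate, its underside 12 mm above the table. Point at its centre; z up
- plate_loose_centre (a point): black anodised aluminium spacer plate, 60 mm (its x) by 100 mm (its y) by 12 mm thick, about 0.19 kg, four counterbored holes in its upper face; lies flat by itself on the table, to the left or the right of the work, nothing else within finger's room of it. Point at its centre; z up
- plate_bottom: the bottom plate; origin at the centre of its underside
- plate_middle: the middle plate; origin at the centre of its underside
- plate_loose: the loose plate; origin at the centre of its underside
- screw_tray: blue open plastic tray of cap screws, 60 x 100 mm, 22 mm high, loose on the table, on the other side of the work from the loose plate; origin at the centre of its underside. Leave alone
- hex_driver: hex driver lying flat on the table between the robot and the work, its shaft pointing about along -y of the world: red square handle 100 mm long, 22 mm thick (x = -100..0 mm), thin steel shaft to x = +113 mm; origin at the front end of the handle, on the table. Leave alone
- lens_post: small lens in a black ring mount on a post, 127 mm high, foot 30 x 75 mm, loose on the table; origin at the centre of its underside. Leave alone
- camera: dark grey cooled camera, body 110 x 85 mm, 90 mm high, with its black nose pointing along -x to x = -78 mm, 1.4 kg, loose on the table; origin under the body, 20 mm nearer the nose than the body's middle. Leave alone
There are look-alikes about, which are no part of the job. What is shaped like the plate_middle but pink or purple is not meant. What is shaped like the plate_loose but turquoise is not meant.

How it is judged:
At the end, for the whole second after the job is handed in: The three plates lie flat on one another at rest (bottom, middle, loose plate on top; heights within 3 mm), each within 2.5 mm of flush with the angle and of flush with the finished riser and within 0.03 rad of square to them, and each plate within 2.5 mm of the one below (x of plate_bottom_centre in the frame of corner_point between -0.0325 and -0.0275 m and y of plate_bottom_centre in the frame of corner_point between -0.0525 and -0.0475 m and angle between the x axis of each of plate_bottom_centre, plate_middle_centre, plate_loose_centre and the x axis of corner_point, either way round below 0.03 rad and angle between each of plate_bottom_centre, plate_middle_centre, plate_loose_centre's own z axis and vertical below 0.04 rad and height (world z) of plate_bottom_centre between 0.003 and 0.009 m and linear speed of each of plate_bottom, plate_middle, plate_loose below 0.01 m/s and x of plate_middle_centre in the frame of corner_point between -0.0325 and -0.0275 m and y of plate_middle_centre in the frame of corner_point between -0.0525 and -0.0475 m and height (world z) of plate_middle_centre between 0.015 and 0.021 m and x of plate_loose_centre in the frame of corner_point between -0.0325 and -0.0275 m and y of plate_loose_centre in the frame of corner_point between -0.0525 and -0.0475 m and height (world z) of plate_loose_centre between 0.027 and 0.033 m and horizontal distance between plate_bottom_centre and plate_middle_centre below 0.0025 m and horizontal distance between plate_middle_centre and plate_loose_centre below 0.0025 m); the robot touches nothing.
It fails at once if the screw tray is moved by more than 15 mm (distance of screw_tray from where it was at the start of the episode above 0.015 m).
It fails at once if the hex driver is moved by more than 15 mm (distance of hex_driver from where it was at the start of the episode above 0.015 m).
It fails at once if the lens on its post is moved by more than 15 mm (distance of lens_post from where it was at the start of the episode above 0.015 m).
It fails at once if the camera is moved by more than 15 mm (distance of camera from where it was at the start of the episode above 0.015 m).
It fails at once if the loose plate is dropped (falls free for more than about 10 mm, reaching 0.45 m/s while touching nothing) (linear speed of plate_loose above 0.45 m/s and contact force between plate_loose and anything else below 0.05 N).
It also fails if it takes over 72 s, if anything falls off the work surface, if the arm or the gripper's body presses on something with over 40 N, if the wrist force passes 120 N, or if a joint passes its speed limit or range.

## Working session

There is one attempt and no reset: what is moved stays moved. The work goes in short steps, each a Python script; the robot and the scene stay as the last script left them, time stands still between calls to the robot, and variables do not carry over. Pictures are saved under pics/ and viewed, and the job is handed in when it is done.

```bash
mkdir -p pics; ls; python3 - <<'E'
from rig import manip
import cv2,numpy as np
s=manip.get_state(); print({k:np.round(v,3) for k,v in s.items()})
for n in ["scene","top","wrist"]:
    f=manip.grab_frame(n); cv2.imwrite(f"pics/a_{n}.png",f["color"][:,:,::-1])
    print(n,f["fx"],f["cx"],f["cy"],f["distortion"],np.round(f["R"],3).tolist(),np.round(f["t"],3))
E
```

```text
pics
{'clock': np.float64(0.0), 'joints': array([-1.311,  0.277, -0.028,  1.268, -0.   ,  1.467]), 'dq': array([ 0.   ,  0.001, -0.   , -0.001,  0.001, -0.001]), 'joint_torque': array([-1.0000e-03, -4.4551e+01,  2.9520e+01,  1.7000e-02, -0.0000e+00,
       -0.0000e+00]), 'eef_pos': array([ 0.222, -0.584,  0.247]), 'tool_rot': array([-0.127, -0.695, -0.128,  0.696]), 'ft_force': array([ 0.034,  0.233, -0.277]), 'wrist_torque': array([-0.009,  0.048, -0.053]), 'grip_width': np.float64(1.0)}
scene 465.0032402147375 255.97953180460456 187.81981360387627 [-0.08777184  0.          0.          0.          0.        ] [[-0.314, 0.949, -0.01], [0.61, 0.193, -0.769], [-0.728, -0.248, -0.64]] [ 0.233 -0.244  1.867]
top 432.6105807315769 261.6383221716378 194.65210883265897 [0.02752054 0.         0.         0.         0.        ] [[-0.009, -1.0, -0.019], [-0.998, 0.011, -0.058], [0.058, 0.018, -0.998]] [-0.058  0.497  1.208]
wrist 270.9283111578461 252.1388257856985 187.59755513930205 [0.00684657 0.         0.         0.         0.        ] [[0.355, -0.935, -0.003], [-0.89, -0.339, 0.304], [-0.285, -0.106, -0.953]] [-0.624 -0.04   0.381]
```

View pics/a_scene.png

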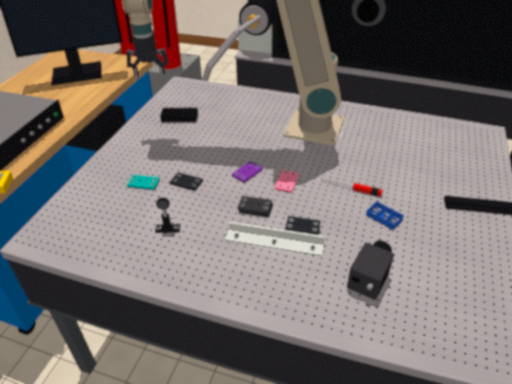

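View pics/a_top.png

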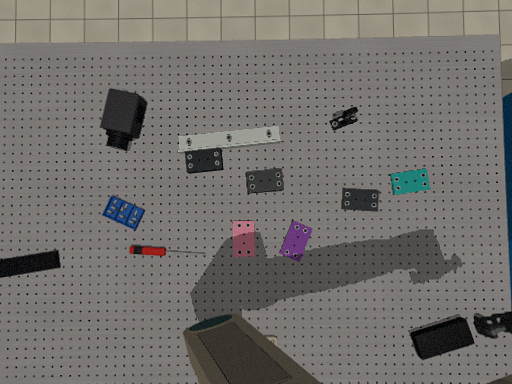

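View pics/a_wrist.png

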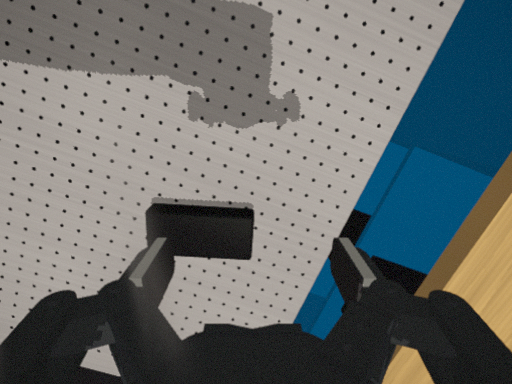

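The top view shows the aluminium angle at about (229,138), the finished riser at (204,160), the two-plate pile at (265,181), the loose plate at (360,199) and the turquoise look-alike at (410,181). The pink and purple look-alikes lie at (243,238) and (296,240). Next I measure coarse positions from this view.

```bash
cat > h.py <<'E'
from rig import manip
import cv2,numpy as np
from scipy.spatial.transform import Rotation as Rn
def K(f): return np.array([[f["fx"],0,f["cx"]],[0,f["fy"],f["cy"]],[0,0,1.]])
def ray2plane(f,px,z):
    u=cv2.undistortPoints(np.array(px,float).reshape(-1,1,2),K(f),np.array(f["distortion"])).reshape(-1,2)
    d=np.c_[u,np.ones(len(u))]@f["R"]; c=-f["R"].T@f["t"]
    s=(z-c[2])/d[:,2]; return c+d*s[:,None]
def proj(f,X):
    r=cv2.Rodrigues(np.array(f["R"]))[0]
    return cv2.projectPoints(np.array(X,float).reshape(-1,1,3),r,np.array(f["t"],float),K(f),np.array(f["distortion"]))[0].reshape(-1,2)
def cloud(f):
    h,w=f["range_z"].shape; g=np.stack(np.meshgrid(np.arange(w),np.arange(h)),-1).reshape(-1,1,2).astype(float)
    u=cv2.undistortPoints(g,K(f),np.array(f["distortion"])).reshape(-1,2)
    z=f["range_z"].reshape(-1,1); P=(np.c_[u,np.ones(len(u))]*z-f["t"])@f["R"]
    P[z[:,0]==0]=np.nan
    return P.reshape(h,w,3)
def qdown(yaw):
    # tool x down; tool y horizontal at angle yaw in world
    x=np.array([0,0,-1.]); y=np.array([np.cos(yaw),np.sin(yaw),0]); z=np.cross(x,y)
    q=Rn.from_matrix(np.c_[x,y,z]).as_quat(); return [float(v) for v in np.r_[q[3],q[:3]]]
E
python3 - <<'E'
from h import *
f=manip.grab_frame("top"); P=cloud(f)
for n in ["plate_bottom","plate_middle","plate_loose","stop_top","riser_top","screw_tray","hex_driver","lens_post","camera"]:
    for m in manip.masks_of("top",n)[:5]:
        r=m["region"]; c=m["centre"]; pts=P[r]; 
        print(n,round(m["conf"],2),np.round(c,1),r.sum(),np.round(np.nanmedian(pts,0),3),np.round(np.nanpercentile(pts[:,2],95),3), f["color"][r].mean(0).round())
s=manip.get_state();print(s["clock"])
R=Rn.from_quat(np.r_[s["tool_rot"][1:],s["tool_rot"][0]]).as_matrix();print(R.round(3))
# wrist cam pose in tool frame
w=manip.grab_frame("wrist"); print((R.T@w["R"].T).round(3), R.T@(-w["R"].T@w["t"]-s["eef_pos"]))
# rim of images
print(np.round(P[10:384:60,20:512:80,2],3))
E
```

```text
plate_middle 0.89 [246.5 241.1] 712 [ 0.372 -0.01   0.012] 0.016 [138.  84.  96.]
plate_middle 0.85 [262.9 180.1] 759 [ 0.537 -0.073  0.024] 0.028 [59. 59. 59.]
plate_middle 0.69 [294.1 240.4] 746 [ 0.365 -0.158  0.012] 0.016 [102.  58. 118.]
plate_loose 0.59 [124.8 211.6] 854 [0.452 0.331 0.006] 0.023 [ 39.  65. 105.]
plate_loose 0.56 [408.9 181.2] 798 [ 0.53  -0.479  0.012] 0.016 [ 37. 123. 116.]
plate_loose 0.29 [264.4 180.4] 738 [ 0.536 -0.073  0.024] 0.028 [59. 59. 58.]
stop_top 0.78 [216.7 141.7] 2501 [0.644 0.066 0.01 ] 0.039 [112. 114. 109.]
stop_top 0.62 [345.2 120.2] 339 [ 0.701 -0.29   0.019] 0.126 [34. 34. 34.]
riser_top 0.86 [214.7 143.4] 2615 [0.644 0.066 0.009] 0.039 [112. 114. 109.]
screw_tray 0.62 [123.3 210.8] 808 [0.451 0.331 0.007] 0.023 [ 37.  64. 106.]
hex_driver 0.6 [149.8 250.7] 341 [0.342 0.248 0.021] 0.026 [112.  40.  37.]
hex_driver 0.37 [124.3 209. ] 833 [0.451 0.331 0.007] 0.023 [ 38.  65. 106.]
lens_post 0.62 [343.9 120.4] 342 [ 0.702 -0.292  0.018] 0.126 [34. 34. 34.]
0.65
[[ 0.     0.355 -0.935]
 [-0.    -0.935 -0.355]
 [-1.     0.    -0.   ]]
[[ 0.    -0.304  0.953]
 [ 1.     0.    -0.   ]
 [-0.     0.953  0.304]] [-0.12628212  0.00023722 -0.07786511]
[[-0.741 -0.746 -0.745 -0.746 -0.751 -0.751 -0.738]
 [ 0.002 -0.002  0.003 -0.002  0.003  0.001 -0.003]
 [-0.004  0.001 -0.001  0.009 -0.005  0.003 -0.003]
 [ 0.003  0.001  0.     0.027  0.003  0.011 -0.   ]
 [ 0.003 -0.002 -0.001  0.002  0.001 -0.001  0.001]
 [ 0.003 -0.003  0.001 -0.001  0.     0.002 -0.002]
 [-0.001  0.004 -0.001  0.641 -0.001 -0.    -0.003]]
```

```bash
python3 - <<'E'
from h import *
for yaw in [0,np.pi]:
  for p in [(0.5,-0.28,0.25),(0.48,-0.34,0.02),(0.54,-0.07,0.03),(0.6,0,0.03)]:
    j=manip.ik(list(p),qdown(yaw)); print(yaw,p,None if j is None else np.round(j,2))
manip.reach([0.54,-0.26,0.25],qdown(0))
f=manip.grab_frame("wrist"); cv2.imwrite("pics/b.png",f["color"][:,:,::-1])
np.savez("b.npz",**f); print(manip.get_state()["clock"])
for n in ["plate_bottom","plate_middle","plate_loose","riser_top"]:
    for m in manip.masks_of("wrist",n)[:4]:
        r=m["region"]; P=cloud(f)[r]; print(n,round(m["conf"],2),np.round(m["centre"],1),r.sum(),np.round(np.nanmedian(P,0),3))
E
```

```text
0 (0.5, -0.28, 0.25) [-0.62  0.18 -0.14  1.25  0.    0.95]
0 (0.48, -0.34, 0.02) [-0.73  0.42 -0.35  0.79  0.    0.84]
0 (0.54, -0.07, 0.03) [-0.25  0.35 -0.45  0.78  0.    1.32]
0 (0.6, 0, 0.03) [-0.11  0.43 -0.32  0.82  0.    1.46]
3.141592653589793 (0.5, -0.28, 0.25) [-0.62  0.18 -0.14  1.25  0.   -2.19]
3.141592653589793 (0.48, -0.34, 0.02) [-0.73  0.42 -0.35  0.79  0.   -2.3 ]
3.141592653589793 (0.54, -0.07, 0.03) [-0.25  0.35 -0.45  0.78  0.   -1.82]
3.141592653589793 (0.6, 0, 0.03) [-0.11  0.43 -0.32  0.82  0.   -1.68]
2.4167
plate_middle 0.59 [110.3  78.9] 4259 [ 0.366 -0.158  0.013]
plate_middle 0.57 [252.   25.9] 2709 [ 0.539 -0.1    0.025]
plate_loose 0.74 [214.  210.7] 2679 [ 0.481 -0.336  0.012]
riser_top 0.87 [356.4  20.5] 1913 [ 0.667 -0.095  0.008]
```

View pics/b.png

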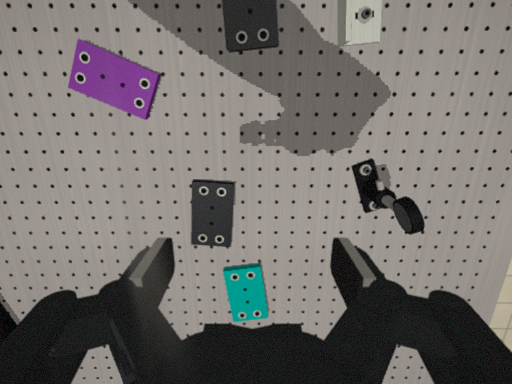

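The loose plate shows in full at (213,213), between the fingers and the purple look-alike (115,80). The pile is cut off at the top (250,25), so I take a second look nearer to it.

```bash
python3 - <<'E'
from h import *
manip.reach([0.56,-0.13,0.22],qdown(0))
f=manip.grab_frame("wrist"); cv2.imwrite("pics/c.png",f["color"][:,:,::-1])
np.savez("c.npz",**f); print(manip.get_state()["clock"])
E
```

```text
3.2667
```

View pics/c.png

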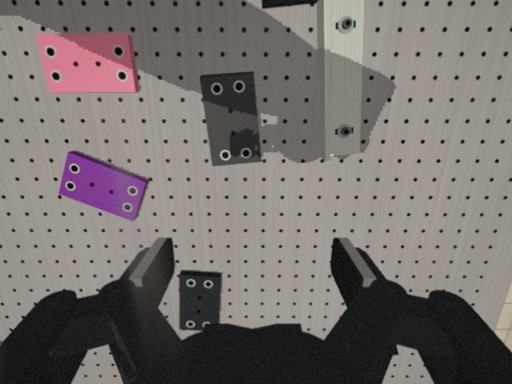

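```bash
python3 - <<'E'
from h import *
manip.reach([0.57,-0.07,0.20],qdown(0))
f=manip.grab_frame("wrist"); 
np.savez("d.npz",**f); print(manip.get_state()["clock"])
c=f["color"][:,:,::-1]
g=cv2.resize(np.clip(c[0:200,180:400].astype(float)*1.8,0,255).astype(np.uint8),None,fx=3,fy=3,interpolation=cv2.INTER_CUBIC)[:600]
cv2.imwrite("pics/d.png",g)
b=dict(np.load("b.npz"));c=b["color"][:,:,::-1]
g=cv2.resize(np.clip(c[165:260,170:260].astype(float)*1.8,0,255).astype(np.uint8),None,fx=6,fy=6,interpolation=cv2.INTER_CUBIC)
cv2.imwrite("pics/b2.png",g)
E
```

```text
3.6833
```

View pics/d.png

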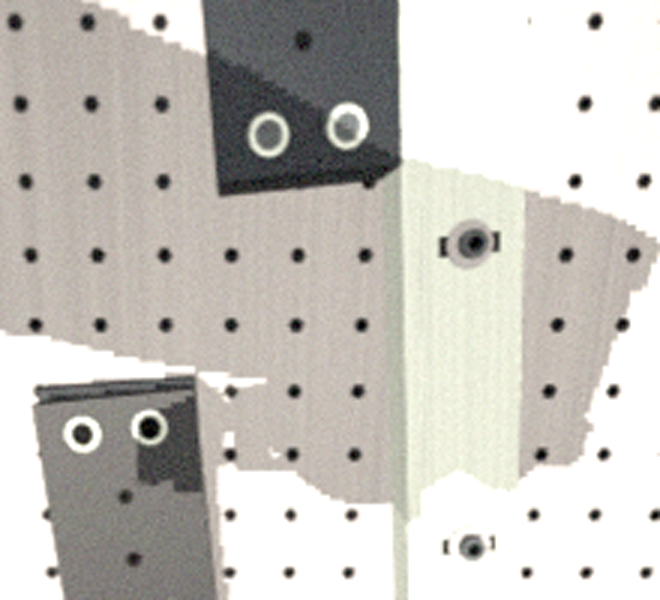

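View pics/b2.png

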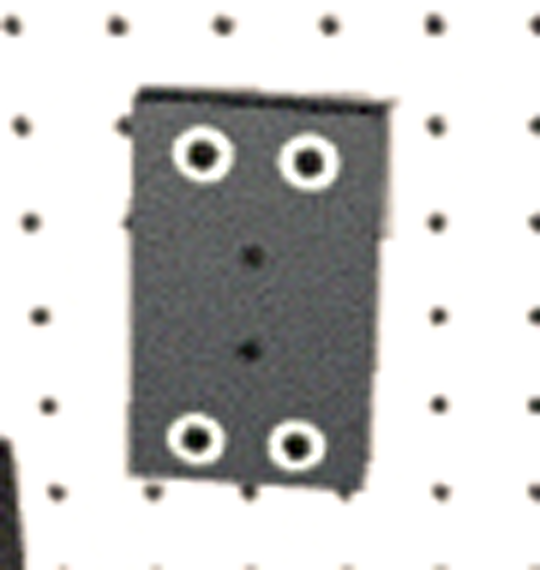

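The crops show the rings and edges clearly. In the first, the riser's end is at crop rows 158–193. The pile's rings are at (82,434) and (148,428), and a strip of the bottom plate shows beyond its end. The second shows the loose plate's four rings. I'll fit positions from the ring centres.

```bash
python3 - <<'E'
from h import *
def L(n): return {k:(v if v.ndim else float(v)) for k,v in np.load(n).items()}
b,c,d=L("b.npz"),L("c.npz"),L("d.npz")
cv=lambda pts,s,ox,oy:[((x+.5)/s-.5+ox,(y+.5)/s-.5+oy) for x,y in pts]
# refine ring centres: centroid of bright ring pixels near guess (dark plate)
def refine(f,pts,r=6):
    g=f["color"].astype(float).mean(2); out=[]
    for x,y in pts:
        for _ in range(3):
            X,Y=np.meshgrid(np.arange(int(x)-r,int(x)+r+1),np.arange(max(0,int(y)-r),int(y)+r+1))
            w=g[Y,X]; w=np.clip(w-np.median(w)-25,0,None)*(((X-x)**2+(Y-y)**2)<r*r)
            x,y=(w*X).sum()/w.sum(),(w*Y).sum()/w.sum()
        out.append((x,y))
    return out
def show(n,W): print(n,np.round(W[:,:2]*1000,1).tolist())
pl=refine(b,cv([(202,154),(308,162),(195,439),(296,446)],6,170,165),5); W=ray2plane(b,pl,.012); show("loose",W)
print(W.mean(0), np.linalg.norm(W[0]-W[1]),np.linalg.norm(W[0]-W[2]),np.linalg.norm(W[1]-W[3]))
v=W[0]-W[2]+W[1]-W[3]; print("ang of y axis deg",np.degrees(np.arctan2(v[1],v[0])))
v=W[1]-W[0]+W[3]-W[2]; print("x axis",np.degrees(np.arctan2(v[1],v[0])))
pm=refine(c,[(216.5,88.5),(239,86.5),(225.5,155.5),(247,153.5)],5); W=ray2plane(c,pm,.024); show("mid",W)
print(W.mean(0), np.linalg.norm(W[0]-W[1]),np.linalg.norm(W[0]-W[2]))
v=W[0]-W[2]+W[1]-W[3]; print("ang y",np.degrees(np.arctan2(v[1],v[0])))
v=W[1]-W[0]+W[3]-W[2]; print("x axis",np.degrees(np.arctan2(v[1],v[0])))
pm=refine(d,cv([(82,434),(148,428)],3,180,0),5); show("mid in d",ray2plane(d,pm,.024))
# riser rings & corners
pr=refine(d,cv([(268,134),(347,125)],3,180,0),6); W=ray2plane(d,pr,.036); show("riser rings",W); v=W[1]-W[0]; print("x",np.degrees(np.arctan2(v[1],v[0])))
show("riser base corners",ray2plane(d,cv([(220,194),(368,183)],3,180,0),0.0))
show("wall foot line z0/top edge z32",np.r_[ray2plane(d,cv([(385,240),(396,560)],3,180,0),0.0),ray2plane(d,cv([(401,240),(408,540)],3,180,0),0.032)])
show("bottom top-end corners",ray2plane(d,cv([(37,389),(195,376)],3,180,0),0.012))
show("mid top-end corners",ray2plane(d,cv([(36,404),(196,390)],3,180,0),0.024))
E
```

```text
loose [[470.7, -303.0], [496.0, -305.4], [464.9, -378.3], [489.7, -380.1]]
[ 0.48028649 -0.34167934  0.012     ] 0.025405459904643792 0.07550124518069196 0.07499680508140422
ang of y axis deg 85.40026901595448
x axis -4.765979136576782
mid [[520.4, -42.7], [546.4, -39.9], [528.2, -116.8], [554.1, -114.3]]
[ 0.53727525 -0.07842553  0.024     ] 0.026069856359357605 0.07453742088482931
ang y 95.96595391162077
x axis 5.718096808683993
mid in d [[517.4, -41.1], [540.2, -35.0]]
riser rings [[584.7, 62.2], [613.5, 64.5]]
x 4.6288649059395475
riser base corners [[571.1, 45.7], [625.2, 49.3]]
wall foot line z0/top edge z32 [[632.7, 29.9], [645.3, -95.3], [631.9, 27.7], [641.9, -77.3]]
bottom top-end corners [[501.7, -23.5], [561.7, -18.6]]
mid top-end corners [[503.6, -27.7], [562.3, -22.6]]
```

Consistent results: ring spacing is 25 × 75 mm, and the loose plate's centre is (0.480, -0.342) with yaw -4.7°. The corner is near (0.631, 0.051), and the frame is turned about +5.3°. Now I pick the loose plate up.

```bash
python3 - <<'E'
from h import *
q=qdown(np.radians(-4.7)); x,y=.4803,-.3417
manip.gripper_to(0.88,40)
manip.reach([x,y,.09],q)
manip.line_to([x,y,.035],feed=.12)
r=manip.line_to([x,y,.004],feed=.03,guard=4)
s=manip.get_state(); print(r,s["eef_pos"],s["ft_force"],s["clock"],s["grip_width"])
f=manip.grab_frame("wrist"); cv2.imwrite("pics/e.png",f["color"][:,:,::-1])
E
```

```text
True [ 0.47996024 -0.34144554  0.00771551] [-1.5861552   0.48042848  4.8183719 ] 6.575 0.8773602444075171
```

View pics/e.png

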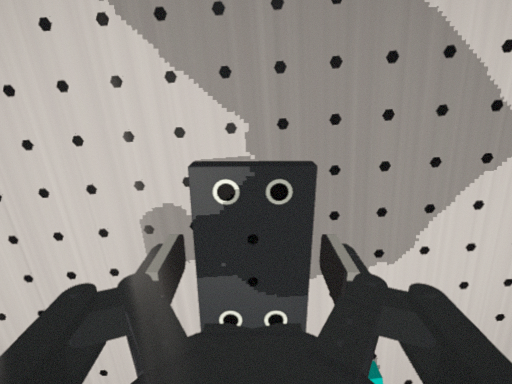

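The fingers straddle the plate, which is centred and square between the pads. The tips touch the table at TCP z = 7.7 mm. I rise a little, close and lift.

```bash
python3 - <<'E'
from h import *
x,y=.4803,-.3417
manip.line_to([x,y,.0145],feed=.05)
manip.gripper_to(0.0,40)
s=manip.get_state(); print(s["eef_pos"],s["ft_force"],s["grip_width"])
manip.line_to([x,y,.09],feed=.1)
s=manip.get_state(); print(s["eef_pos"],s["ft_force"],s["grip_width"],s["clock"])
# move above the pile
q=qdown(np.radians(5.3))
manip.reach([.5365,-.074,.09],q)
f=manip.grab_frame("wrist"); cv2.imwrite("pics/f.png",f["color"][:,:,::-1]); np.savez("f.npz",**f)
s=manip.get_state(); print(s["eef_pos"],s["clock"])
E
```

```text
[ 0.48040723 -0.34173806  0.01455719] [ 0.65077348 -0.04600548  2.00119538] 0.6883627331383357
[ 0.47975227 -0.34122549  0.08929081] [ 0.64817898 -0.04150144 -1.89425841] 0.6886055561549933 8.1167
[ 0.53678728 -0.07525068  0.08999875] 9.225
```

View pics/f.png

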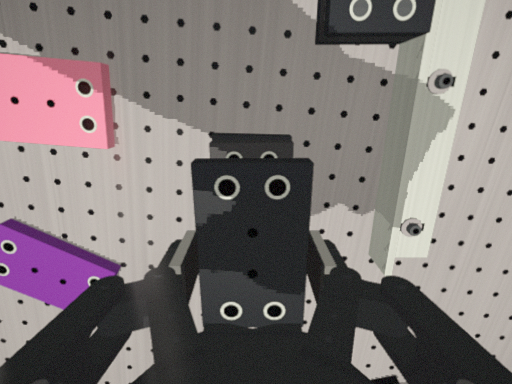

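The held plate sits square between the pads, rings at (227,187), (277,187), (231,311) and (274,311). The pile's rings show just behind it at (234,157) and (268,157). I compare the two before lowering.

```bash
python3 - <<'E'
from h import *
f={k:(v if v.ndim else float(v)) for k,v in np.load("f.npz").items()}
W=ray2plane(f,[(227,187),(277,187),(231,310.5),(274,310.5)],.0875); print(W.round(4).tolist(),W.mean(0).round(4), np.linalg.norm(W[0]-W[1]),np.linalg.norm(W[0]-W[2]))
v=W[0]-W[2]+W[1]-W[3];print(np.degrees(np.arctan2(v[1],v[0]))-90)
E=ray2plane(f,[(212,134.5),(291,136)],.012); print("pile bottom end",E.round(4).tolist())
E=ray2plane(f,[(211,143),(292,144.5)],.024); print("pile mid end",E.round(4).tolist())
E=ray2plane(f,[(193.5,159),(311,159)],.0875); print("held end",E.round(4).tolist())
E=ray2plane(f,[(317.5,42.5),(428,36)],0.0); print("riser base end",E.round(4).tolist())
E=ray2plane(f,[(319,35),(433,30)],0.036); print("riser top end",E.round(4).tolist())
E=ray2plane(f,[(370,258),(412,42)],0.0); print("wall base",E.round(4).tolist())
c=f["color"][:,:,::-1]
g=cv2.resize(np.clip(c[0:180,190:450].astype(float)*2.,0,255).astype(np.uint8),None,fx=3,fy=3,interpolation=cv2.INTER_CUBIC)
cv2.imwrite("pics/f2.png",g)
E
```

```text
[[0.5207, -0.0391, 0.0875], [0.5455, -0.0368, 0.0875], [0.5278, -0.1142, 0.0875], [0.5528, -0.1119, 0.0875]] [ 0.5367 -0.0755  0.0875] 0.024906100609125004 0.07547975973271914
5.4838736066208185
pile bottom end [[0.5019, -0.0238, 0.012], [0.5606, -0.0195, 0.012]]
pile mid end [[0.5031, -0.0282, 0.024], [0.5603, -0.024, 0.024]]
held end [[0.5037, -0.0264, 0.0875], [0.5601, -0.0212, 0.0875]]
riser base end [[0.5723, 0.0464, 0.0], [0.6494, 0.0574, -0.0]]
riser top end [[0.5653, 0.0431, 0.036], [0.6314, 0.0516, 0.036]]
wall base [[0.6492, -0.1235, 0.0], [0.6392, 0.0527, 0.0]]
```

View pics/f2.png

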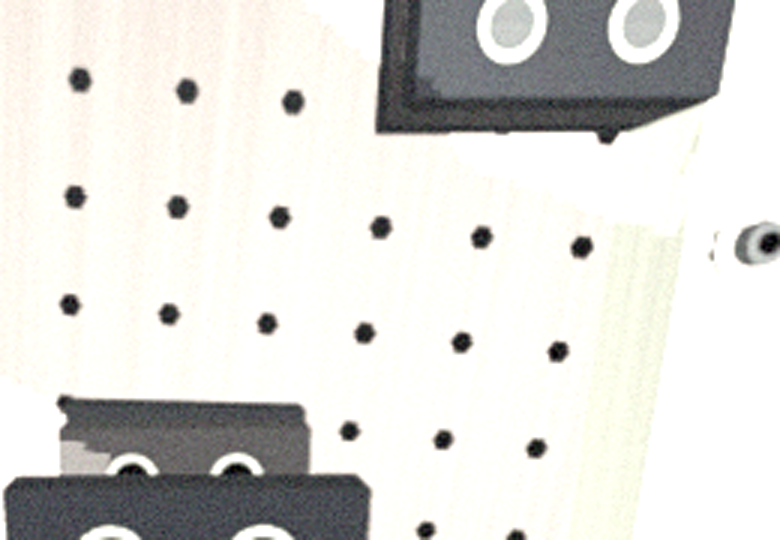

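The held plate (0.5367, -0.0755, turned 5.5°) lies in line with the pile within about 2 mm. I set it down under a force guard.

```bash
python3 - <<'E'
from h import *
x,y=.5365,-.074
manip.line_to([x,y,.046],feed=.08)
r=manip.line_to([x,y,.032],feed=.02,guard=4)
s=manip.get_state(); print(r,s["eef_pos"],s["ft_force"],s["grip_width"],s["clock"])
if r:
    z=s["eef_pos"][2]
    manip.line_to([x,y,float(z)],feed=.02) if False else None
    manip.gripper_to(0.9)
    s=manip.get_state(); print(s["eef_pos"],s["ft_force"],s["grip_width"],s["clock"])
f=manip.grab_frame("wrist"); cv2.imwrite("pics/g.png",f["color"][:,:,::-1]); np.savez("g.npz",**f)
E
```

```text
True [ 0.53692287 -0.07409136  0.03861004] [ 0.06574415 -0.40770895  4.38836828] 0.6927985117496539 10.4
[ 0.53553033 -0.07373127  0.03732153] [ 0.79141351  0.02591314 -0.39068245] 0.8995309212454875 10.725
```

View pics/g.png

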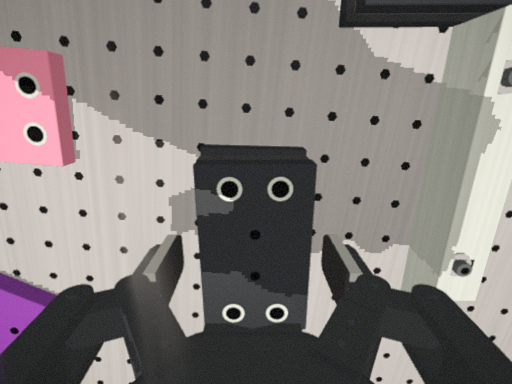

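The plate lies flat on the pile (contact at TCP z = 38.6 mm, as expected for a 24 mm pile). Next I squeeze all three plates across their width and drag them close to the corner.

```bash
cat >> h.py <<'E'
TH=np.radians(5.4); C=np.array([.6314,.0517])
ex=np.array([np.cos(TH),np.sin(TH)]); ey=np.array([-np.sin(TH),np.cos(TH)])
def F(x,y,z): # corner frame mm -> world m
    p=C+ex*x/1000+ey*y/1000; return [float(p[0]),float(p[1]),z/1000]
def toF(p): d=(np.array(p)[:2]-C)*1000; return np.array([d@ex,d@ey])
E
python3 - <<'E'
from h import *
def st(t=""):
    s=manip.get_state(); print(t,toF(s["eef_pos"]).round(1),round(s["eef_pos"][2],4),s["ft_force"].round(1),round(float(s["grip_width"]),3),s["clock"])
r=manip.line_to([.5365,-.074,.0145],feed=.05,guard=8); st(r)
if not r:
    manip.gripper_to(0,50); st("squeezed")
    manip.gripper_to(0.75); manip.gripper_to(0,50); st("again")
    r=manip.line_to(F(-55,-58,14.5),attitude=qdown(TH),feed=.06,guard=25); st(r)
f=manip.grab_frame("wrist"); cv2.imwrite("pics/h.png",f["color"][:,:,::-1]); np.savez("hh.npz",**f)
E
```

```text
False [-106.5 -116.1] 0.0141 [ 0.3 -0.5  0.8] 0.897 11.3833
squeezed [-107.1 -116.3] 0.015 [-4.7 -1.1  5.8] 0.696 11.675
again [-106.2 -116.3] 0.0148 [-1.5 -0.1  4. ] 0.697 12.1167
False [-55.6 -59.5] 0.0148 [-3.5 -4.3  5.9] 0.69 13.5583
```

View pics/h.png

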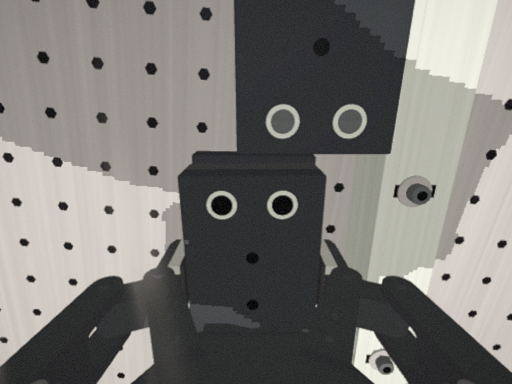

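The pile is now squeezed and dragged, its end just short of the riser at about row 155 and parallel to it. I release and push it into the angle with two spread fingers, guarded by force.

```bash
cat >> h.py <<'E'
def st(t=""):
    s=manip.get_state(); print(t,toF(s["eef_pos"]).round(1),round(s["eef_pos"][2]*1000,1),s["ft_force"].round(1),"|F|frame",(s["ft_force"][:2]@ex).round(1),(s["ft_force"][:2]@ey).round(1),round(float(s["grip_width"]),3),round(float(s["clock"]),2))
def snap(n):
    f=manip.grab_frame("wrist"); cv2.imwrite(f"pics/{n}.png",f["color"][:,:,::-1]); np.savez(f"{n}_.npz",**f); return f
E
python3 - <<'E'
from h import *
manip.gripper_to(0.85); st("open")
manip.line_to(F(-55,-58,75),feed=.15)
qx=qdown(TH+np.pi/2)
manip.reach(F(-112,-58,75),qx); manip.gripper_to(0.4)
r=manip.line_to(F(-112,-58,18),feed=.12,guard=6); st(f"down {r}")
r=manip.line_to(F(-66,-58,18),feed=.04,guard=18); st(f"push {r}")
snap("i")
E
```

```text
open [-54.8 -57.7] 14.3 [ 0.2 -0.6  0.7] |F|frame 0.1 -0.6 0.853 13.89
down True [-113.6  -57.7] 16.2 [-0.5 -0.6  5.1] |F|frame -0.6 -0.5 0.404 16.82
push True [-113.4  -57.6] 16.2 [-0.7 -0.   5.3] |F|frame -0.7 0.1 0.401 17.23
```

View pics/i.png

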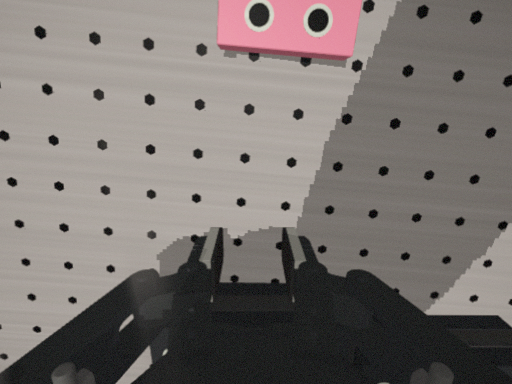

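The tips grazed the table at TCP z ≈ 16.5 mm, so the guard stopped the descent before any push. I rise to 20 mm and push.

```bash
python3 - <<'E'
from h import *
manip.line_to(F(-112,-58,20.5),feed=.05); st("up")
r=manip.line_to(F(-66,-58,20.5),feed=.04,guard=18); st(f"push {r}")
manip.dwell(.1); st()
snap("j")
E
```

```text
up [-111.5  -58.1] 20.8 [-0.7  0.1  0.2] |F|frame -0.7 0.1 0.403 17.54
push True [-73.8 -57.4] 19.2 [ 0.5 -0.4 -0.2] |F|frame 0.5 -0.5 0.403 18.58
 [-74.2 -57.3] 18.8 [-0.6  0.  -0. ] |F|frame -0.5 0.1 0.4 18.68
```

View pics/j.png

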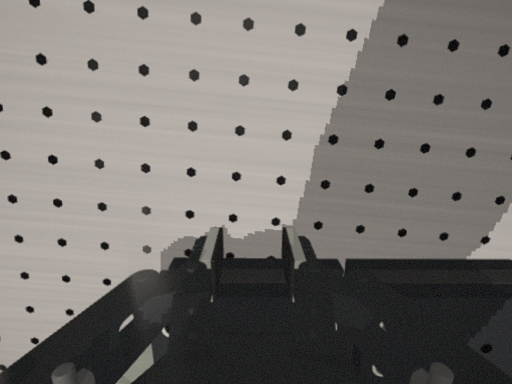

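```bash
python3 - <<'E'
from h import *
r=manip.line_to(F(-60,-58,20.5),feed=.03,guard=25); st(f"push {r}")
manip.line_to(F(-76,-58,20.5),feed=.1)
manip.line_to(F(-100,-58,80),feed=.25)
# look: camera side; view the corner
qy=qdown(TH)
manip.reach(F(-35,-140,130),qy); st()
snap("k")
f=manip.grab_frame("top"); cv2.imwrite("pics/k_top.png",cv2.resize(f["color"][100:220,150:310,::-1],None,fx=4,fy=4,interpolation=cv2.INTER_CUBIC))
E
```

```text
push True [-74.  -57.1] 18.2 [-0.6 -0.5 -0.1] |F|frame -0.7 -0.5 0.4 19.12
 [ -35.6 -139.6] 128.9 [-0.4 -0.4  0. ] |F|frame -0.4 -0.4 0.402 21.09
```

View pics/k.png

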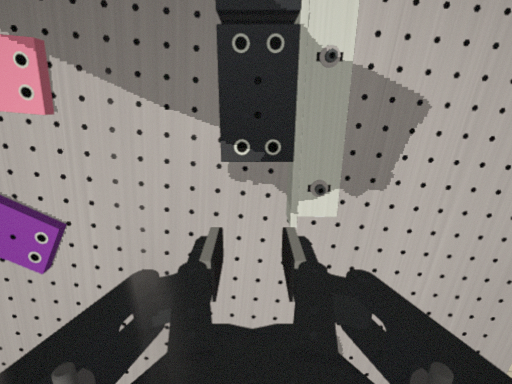

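View pics/k_top.png

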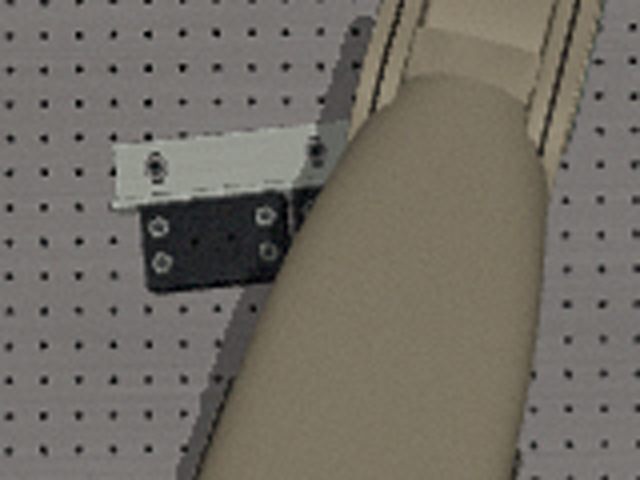

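The pile (rings (241,43), (275,43), (241,147), (272,147)) now lies along the wall. A small gap to the riser is still possible at row 22. Next I push on its near end towards the riser.

```bash
python3 - <<'E'
from h import *
manip.gripper_to(0.2); q=qdown(TH)
manip.line_to(F(-34,-138,60),attitude=q,feed=.25)
r=manip.line_to(F(-34,-136,21),feed=.08,guard=6); st(f"down {r}")
r=manip.line_to(F(-34,-100,21),feed=.035,guard=20); st(f"push {r}")
r=manip.line_to(F(-34,-100,21),feed=.03,guard=28); st(f"push {r}")
snap("l")
E
```

```text
down False [ -34.3 -135.9] 20.6 [-0.6 -0.1  0. ] |F|frame -0.6 -0.1 0.2 22.57
push True [ -34.2 -112.2] 21.2 [-0.1 -0.5  1.2] |F|frame -0.2 -0.5 0.206 23.37
push True [ -34.3 -112.5] 21.5 [-0.5 -2.4  2.4] |F|frame -0.7 -2.3 0.198 23.73
```

View pics/l.png

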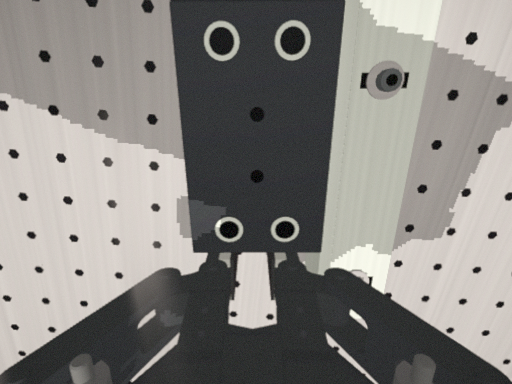

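The top plate's end sits against the fingers with its sides parallel to the wall. One more round: +x, then +y, then a check from the outside.

```bash
python3 - <<'E'
from h import *
q=qdown(TH); qx=qdown(TH+np.pi/2)
manip.line_to(F(-34,-120,21),feed=.1); manip.line_to(F(-34,-128,70),feed=.25)
manip.reach(F(-100,-52,70),qx); manip.gripper_to(0.4)
r=manip.line_to(F(-92,-52,20.5),feed=.12,guard=6); st(f"down {r}")
r=manip.line_to(F(-62,-52,21),feed=.035,guard=22); st(f"push {r}")
r=manip.line_to(F(-62,-52,22),feed=.03,guard=30); st(f"push {r}")
manip.line_to(F(-82,-52,21),feed=.15); manip.line_to(F(-100,-52,60),feed=.25)
# view the -x side & -y end obliquely
manip.reach(F(-30,-165,75),q); snap("m"); st()
f=np.load("m_.npz")["color"][:,:,::-1]
cv2.imwrite("pics/m2.png",cv2.resize(np.clip(f[0:200,150:400].astype(float)*2.2,0,255).astype(np.uint8),None,fx=3,fy=3,interpolation=cv2.INTER_CUBIC))
E
```

```text
down False [-92.1 -52. ] 20.4 [ 0.5  0.8 -0.2] |F|frame 0.5 0.7 0.398 26.6
push True [-73.6 -51.8] 19.6 [ 0.1  0.1 -0.4] |F|frame 0.1 0.1 0.399 27.3
push False [-73.1 -51.6] 19.6 [-18.9  -4.3  11. ] |F|frame -19.2 -2.5 0.397 27.88
 [ -30.4 -164.5] 74.3 [-0.   0.4 -0.5] |F|frame 0.0 0.4 0.4 29.82
```

View pics/m2.png

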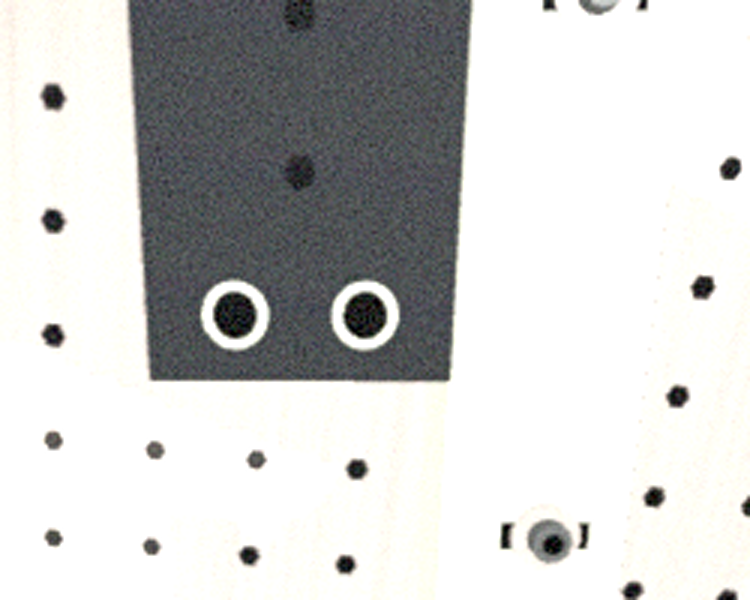

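The last push held a steady 19 N at a fixed position, so the long side is flush. Now the final +y push, with the tool turned so the camera sees the pile's near end.

```bash
python3 - <<'E'
from h import *
q=qdown(TH+np.pi)
manip.gripper_to(0.2)
manip.reach(F(-34,-150,70),q)
r=manip.line_to(F(-34,-128,21),feed=.1,guard=6); st(f"down {r}")
r=manip.line_to(F(-34,-100,21),feed=.035,guard=22); st(f"push {r}")
r=manip.line_to(F(-34,-100,22),feed=.03,guard=30); st(f"push {r}")
manip.line_to(F(-34,-122,22),feed=.1)
manip.line_to(F(-34,-150,60),feed=.2); manip.gripper_to(0.95)
f=snap("n"); st()
c=f["color"][:,:,::-1]
cv2.imwrite("pics/n2.png",np.clip(cv2.resize(c[150:350,150:400],None,fx=3,fy=3,interpolation=cv2.INTER_CUBIC).astype(float)*2.2,0,255).astype(np.uint8))
E
```

```text
down False [ -33.8 -128. ] 21.0 [-0.1 -0.  -0.1] |F|frame -0.1 -0.0 0.202 33.44
push True [ -34.  -112.3] 21.5 [ 0.1 -1.1  2. ] |F|frame 0.0 -1.2 0.201 34.07
push True [ -34.1 -112.6] 22.6 [-0.2 -1.5  1.8] |F|frame -0.3 -1.5 0.2 34.44
 [ -34. -150.] 60.0 [0.2 0.1 0.4] |F|frame 0.2 0.1 0.949 35.76
```

View pics/n.png

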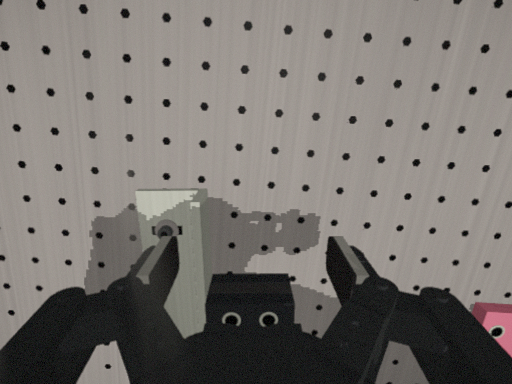

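View pics/n2.png

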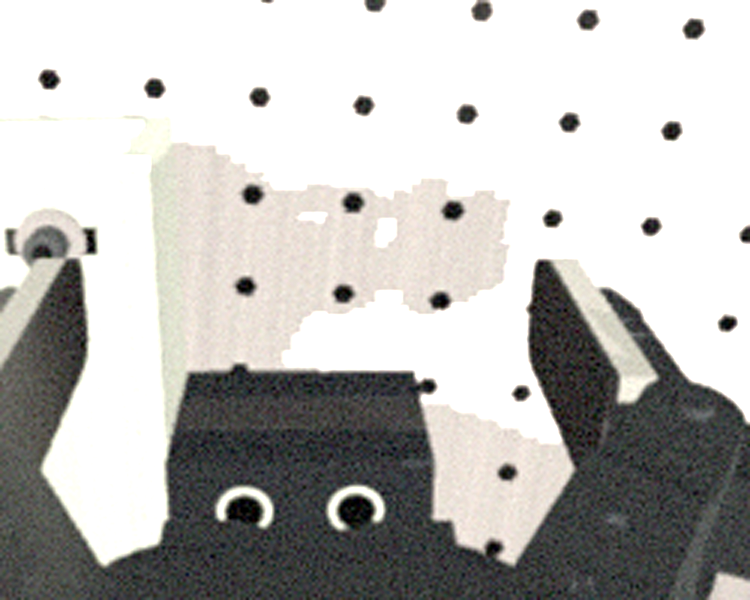

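```bash
python3 - <<'E'
from h import *
f={k:(v if v.ndim else float(v)) for k,v in np.load("n_.npz").items()}
c=f["color"][:,:,::-1]
c=np.clip(c[262:335,195:305].astype(float)*4,0,255).astype(np.uint8)
cv2.imwrite("pics/n3.png",cv2.resize(c,None,fx=7,fy=7,interpolation=cv2.INTER_CUBIC))
for X in (-60,0):
  px=proj(f,[F(X,-100,z) for z in (0,12,24,36)]); print(X,px.round(1).tolist(), ((px-[195,262])*7).round().tolist())
g=f["color"].astype(float).mean(2); print(np.c_[np.arange(268,312),g[268:312,225:275].mean(1).round(1)].tolist())
E
```

```text
-60 [[284.7, 273.3], [286.7, 282.4], [288.8, 292.7], [291.3, 304.2]] [[628.0, 79.0], [642.0, 143.0], [657.0, 215.0], [674.0, 296.0]]
0 [[209.2, 274.0], [206.8, 283.1], [204.1, 293.4], [201.1, 305.1]] [[99.0, 84.0], [83.0, 148.0], [64.0, 220.0], [43.0, 301.0]]
[[268.0, 133.7], [269.0, 133.6], [270.0, 133.7], [271.0, 129.3], [272.0, 116.8], [273.0, 76.7], [274.0, 34.4], [275.0, 22.3], [276.0, 21.6], [277.0, 22.0], [278.0, 21.7], [279.0, 21.8], [280.0, 22.0], [281.0, 22.9], [282.0, 28.3], [283.0, 29.6], [284.0, 30.3], [285.0, 28.7], [286.0, 29.1], [287.0, 30.3], [288.0, 29.1], [289.0, 29.0], [290.0, 29.2], [291.0, 29.7], [292.0, 31.5], [293.0, 25.1], [294.0, 21.7], [295.0, 22.0], [296.0, 22.9], [297.0, 22.5], [298.0, 20.9], [299.0, 20.8], [300.0, 22.1], [301.0, 21.4], [302.0, 23.6], [303.0, 23.0], [304.0, 24.8], [305.0, 26.8], [306.0, 27.0], [307.0, 26.1], [308.0, 26.3], [309.0, 26.7], [310.0, 25.6], [311.0, 30.0]]
```

View pics/n3.png

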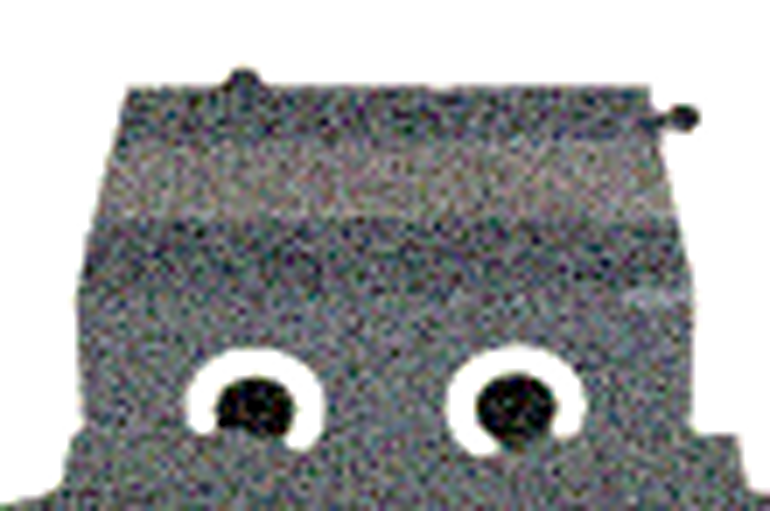

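The near end matches a flush pile: layer boundaries at crop rows 86/140/218/~292 against predicted 79/143/215/296. Its foot touches the wall's base line. Last look is from the -x side, where the pile and riser faces show next to each other.

```bash
python3 - <<'E'
from h import *
q=qdown(TH+np.pi/2)
manip.line_to(F(-34,-160,110),feed=.25)
manip.reach(F(-105,-10,90),q)
f=snap("o"); st()
c=f["color"][:,:,::-1]
cv2.imwrite("pics/o2.png",np.clip(cv2.resize(c[180:380,130:390],None,fx=3,fy=3,interpolation=cv2.INTER_CUBIC).astype(float)*2.5,0,255).astype(np.uint8))
for Y in (-100,0,100):
  print(Y,proj(f,[F(-63,Y,z) for z in (0,12,24,36)]).round(1).tolist())
E
```

```text
[-105.   -10.2] 89.7 [-0.5  0.5 -0.6] |F|frame -0.4 0.5 0.952 37.72
-100 [[151.5, 242.3], [146.6, 249.3], [141.1, 257.1], [134.9, 265.7]]
0 [[263.5, 242.2], [264.0, 249.3], [264.7, 257.0], [265.4, 265.6]]
100 [[375.4, 242.3], [381.5, 249.4], [388.3, 257.1], [395.8, 265.8]]
```

View pics/o.png

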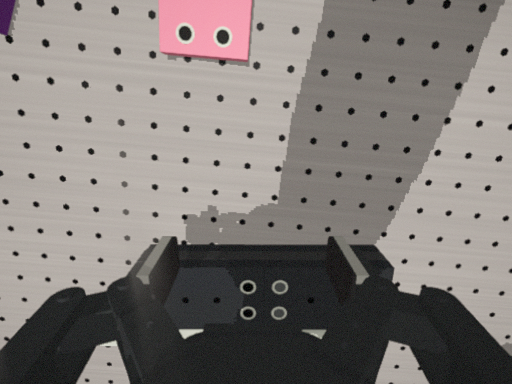

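View pics/o2.png

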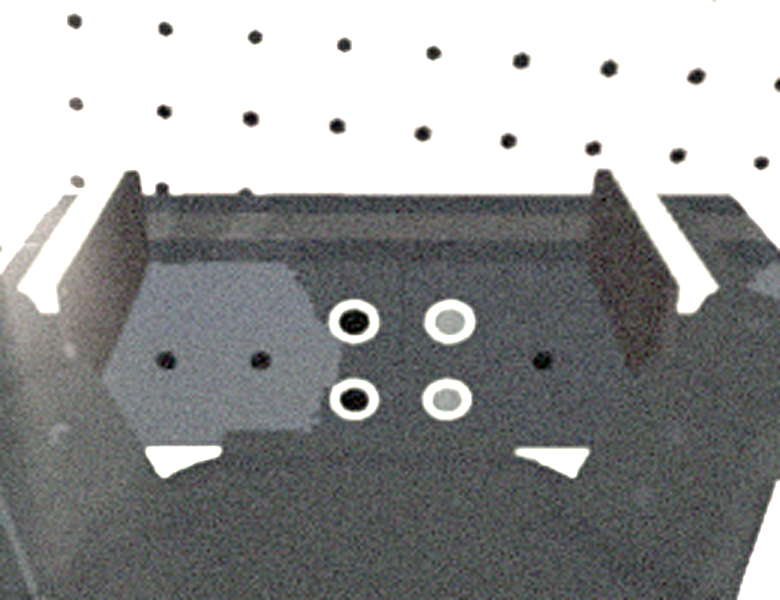

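Edges and layer bands run straight from pile into riser, and no gap shows at the joint (400,290 in the crop). As a number check, the ring spacing across the joint should be 25 mm. Then I retreat and check the bystanders.

```bash
python3 - <<'E'
from h import *
f={k:(v if v.ndim else float(v)) for k,v in np.load("o_.npz").items()}
px=[((x+.5)/3-.5+130,(y+.5)/3-.5+180) for x,y in [(354,322),(449.5,322),(354,400),(447,400)]]
W=ray2plane(f,px,.036); print("rings in corner frame",np.array([toF(w) for w in W]).round(1).tolist())
manip.line_to(F(-105,-10,140),feed=.25)
manip.reach([0.33,-0.30,0.28],qdown(TH+np.pi/2)); manip.dwell(.3)
t=manip.grab_frame("top"); P=cloud(t); cv2.imwrite("pics/p_top.png",t["color"][:,:,::-1])
for n in ["screw_tray","hex_driver","lens_post"]:
    m=manip.masks_of("top",n)[:1]
    for k in m: print(n,round(k["conf"],2),np.round(k["centre"],1),np.nanmedian(P[k["region"]],0).round(3))
cv2.imwrite("pics/p_top2.png",cv2.resize(np.clip(t["color"][110:200,150:310,::-1].astype(float)*2,0,255).astype(np.uint8),None,fx=4.5,fy=4.5,interpolation=cv2.INTER_CUBIC))
st()
E
```

```text
rings in corner frame [[-43.5, -13.7], [-43.5, 11.5], [-18.2, -13.8], [-18.2, 11.6]]
screw_tray 0.78 [124.8 209. ] [0.451 0.329 0.006]
hex_driver 0.8 [147.6 249.3] [0.342 0.247 0.021]
lens_post 0.83 [343.4 122.4] [ 0.701 -0.292  0.015]
 [-333.  -321.7] 280.0 [ 0.2  0.6 -0.8] |F|frame 0.3 0.5 0.95 40.08
```

View pics/p_top.png

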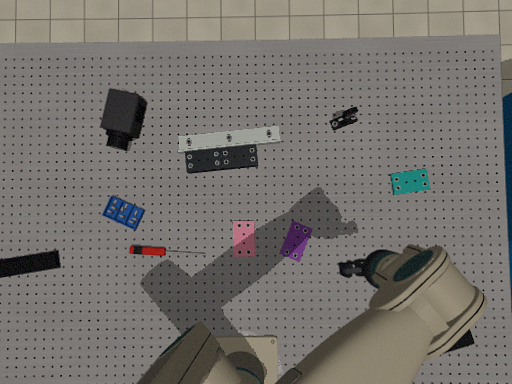

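View pics/p_top2.png

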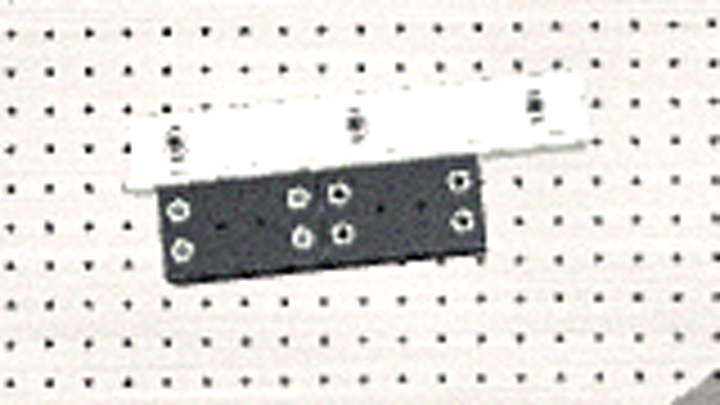

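The ring spacing across the joint is 25.2–25.4 mm where 25 means no gap, and the ring rows line up to 0.1 mm. The tray, driver, lens and camera are where they were. I hand in.

```bash
python3 - <<'E'
from rig import manip
manip.hand_in(); print(manip.get_state()["clock"])
E
```

```text
the job is handed in; nothing more can be done
the job is handed in; nothing more can be done
```

The loose plate is on top of the pile and the three-plate pile is squared into its corner. I handed the job in at about 40 s of the 72 s, and no verdict is reported.

**What I did:** I gripped the loose plate across its width and set it down on the pile under a force guard. I then squeezed all three plates in line, dragged them close to the corner, and pushed them against the angle and the riser in turn, two rounds each.

**Last checks:**
- **Against the angle:** the last push held a steady 19 N at a fixed position. The pile's foot meets the wall's base line in the picture.
- **Against the riser:** hole spacing across the joint is 25.2–25.4 mm, where 25 mm means no gap. The hole rows of pile and riser agree to about 0.1 mm.
- **Edges in line:** seen from the side, edges and layer bands run straight from the pile into the riser. Seen from the near end, the layer boundaries are within about 1 mm of a flush pile.
- **Things to leave alone:** the tray, driver and lens measured within about 2–4 mm of their starting positions, which is within the measurement noise. I judged the camera only by eye in the top view, and it shows no change.

**Disagreements:**
- My first picture estimate put the wall about 2.5–3 mm farther out than where the pushes stopped. I took the contact as right, because the later pictures agreed with it.
- One descent stopped early because the fingertips touched the table at about 5 N. I raised the tool and carried on.

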